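# Put the ring clamp away in its lidded case

### The job

Put the ring clamp away in the longer of the two wooden cases: lift off that case's loose lid and lay it on the cork mat with its handle up, lay the clamp flat inside the case, same side up as it lies now, then put the lid back on so that it sits fully home. Set the lid and the clamp down rather than dropping them, leave the square case shut, and leave the other things where they are.

Things in the scene. Friction and masses are not known exactly. Their poses are not given: they have to be found in the camera images.
- long_case: the long case, an open-topped dark wooden box with small brass corners, fixed to the bench. Outside 142 x 108 mm, 44 mm high; inside 126 x 92 mm, walls 8 mm, the upper surface of its inner floor 6 mm above the bench, so 38 mm deep; the inner edge of the rim is bevelled by 4 mm. Origin: centre of its underside; x along its long side, y along its short side, z up
- long_case_lid: the long case's loose lid, 0.18 kg: a 140 x 106 x 6 mm dark wooden plate over a 119 x 85 mm plug, 8 mm deep, that enters the case with 3.5 mm to spare each side. Origin: centre of the plug's underside; x along the long side, z up. Plate's top 14 mm above the origin. Seated (as at the start) the origin is 36 mm above the bench, over the case's middle. Fits either way round; only rests there
- lid_handle (a point): middle of the long case lid's handle: a steel bar 60 mm long (along the lid's x), 12 mm wide and 12 mm high, on two posts; its underside 14 mm, its top 26 mm above the plate. This point is the bar's centre, 34 mm above the lid's origin. Axes as the lid's
- mat: the mat: a thin flat cork mat fixed to the bench, 160 x 126 mm, 4 mm thick. Origin: centre of its underside; x along its long side. The lid laid on it has its origin 4 mm above the bench. Which of the case and the mat lies to the right of the other differs from start to start. Fixed hazard: the hand torch on its stand left of both, tip near x 0.40, y -0.20, 0.10 to 0.16 m up; it and its stand reach 0.20 m up at most
- ring_clamp: the ring clamp: a black, flat-sided tool of two jaws side by side with a metal band round its middle, 107 mm long (along its y), 31 mm wide (along x), 27 mm high, 0.07 kg, lying on the bench left of the torch stand; a lamp hangs 0.6 m up behind it. Origin: centre of its underside; z up. It fits only the long case, lying along its x axis, either way round; there its origin is 6 mm above the bench
- square_case: bystander: the square case, built like the long one but 100 x 100 mm, 44 mm high, fixed to the bench. Origin: centre of its underside
- square_case_lid: bystander: the square case's loose lid, 98 x 98 mm, with the same handle; stays on. Origin: centre of its plug's underside
- charcoal: bystander: black block, 58 x 88 x 30 mm. Origin: centre of its underside
- solder_tin: bystander: flat round red and white tin, 52 mm across, 20 mm high. Origin: centre of its underside
- pliers: bystander: purple-handled pliers, 154 x 26 x 11 mm. Origin: centre of its underside
- flux_bottle: bystander: bottle with a needle cap, 43 mm across, 105 mm high. Origin: centre of its underside
- dish: bystander: low, quite clear dish with a scatter of small metal findings in it, about 60 mm across, 14 mm high. Origin: centre of its underside
There are look-alikes about, which are no part of the job. Of the things that look like the mat, the larger one is meant.

How it is judged:
By the outcome, as a careful person would: the job done as asked, in the order asked, and still so for the second after the job is handed in, with the robot touching nothing.
It also fails if it takes over 72 s, if anything falls off the work surface, if the arm or the gripper's body presses on something with over 40 N, if the wrist force passes 120 N, or if a joint passes its speed limit or range.

### The arm

A 6-joint arm with a two-finger parallel gripper is mounted at the origin on a cart in front of the work surface, level with it; the furniture and walls round the work are solid. World frame = base frame: x ahead of the robot, y to its left, z up, the work surface at z = 0. Lengths are in m, angles in rad, forces in N, time in s.
With the tool pointing down it reaches from about 0.375 to 0.75 m from the base axis. Payload 9 kg.
Tool frame: the origin (TCP) lies at the very end of the fingers, on their centre line; the grasp point (between the pads) lies 19 mm behind it; y points along the fingers, z is the direction in which the jaws open and shut, and the axes are right-handed (so a half turn about y gives the same grasp; the last joint's range is limited). The gripper opens to 85 mm and grips with 20 to 120 N. Pads are 22 mm wide; open, the fingers measure 114 mm over their backs; the gripper's body (76 mm by 85 mm) begins 54 mm behind the grasp point. The pads swing forward as they close: fully open they stand 13 mm farther back than shut.
Start: joints at [-1.445, 0.104, 0.097, 1.564, 0, 1.353], TCP at [0.202, -0.565, 0.231] pointing down, gripper open.
Joint ranges: [-2.99, 2.99], [-0.84, 1.86], [-1.1, 1.16], [-1.84, 2.11], [-1.51, 1.56], [-3.14, 3.14]. Speed limits (rad/s): [2.22, 2.22, 2.57, 3.14, 3.14, 3.14].

### API

Orientations are given as a rotation vector (axis times angle).
In Python, from bench import * gives the robot as it stands.
- The arm moves only by the tool send_rows, never from a script. Its arguments are lists of equal length, an entry for each row: "xyz": the shift along the tool's x, y, z in m, a list of three; "yaw": the turn about the tool's y in rad; "hand": the closure in counts, from 0 (fully open) to 255 (shut). In form: {"xyz": [[tx, ty, tz], ...], "yaw": [yaw, ...], "hand": [hand, ...]}. A call has 1 to 20 rows; each row shifts and turns the commanded pose from where the row before left it, along the tool's axes as they then stand; what a row does not reach is not made up. A row lasts 1/10 s, in which the tool goes at most 50 mm and 8.59 degrees, less where a joint would pass 70% of its speed; a pose out of reach is approached as far as the arm can. A call is refused whole if a number of a shift passes 0.05 or a number of a turn 0.15, either way. A call with a gripper value outside its range is refused whole. The fingers move at their own pace and stop on an object; the grip force is fixed at half the most. Time passes only in rows, so rows that do not move let the fingers close. It gives the time, the measured TCP pose, the force and the opening at its end, in the units of the state.
- sense(): the state, without advancing time (a new reading comes with each control period).
- read_camera(name): name is "side" or "top"; returns the picture (420x560x3 uint8, red, green, blue); there is no depth.
- calibration(name): a dict with "K" (3x3 intrinsics, pixels), "k1" (the pictures are not rectified: a ray, as slopes to the right and down, at radius r is drawn at 1 + k1 r^2 times it, then the intrinsics apply), "R" (3x3) and "t" (3): a world point X has camera coordinates R X + t. Camera axes: x right, y down, z forward; pixel columns grow to the right and rows downward; lengths in m; the calibration is good to about 2 mm. A picture is of the moment at which its call begins. calibration takes no time and is no camera call.
- sign_off(): hands the job in, once; it reports no verdict.
The state is a dict: "clock": time; "joints": joint angles; "dq": joint speeds; "joint_efforts": joint torques, N m; "eef_pos": TCP position; "orientation": TCP orientation; "contact_force": force on the tool from outside, world axes, zero at the start; "wrist_torque": the same for the moment, N m; "finger_gap": finger opening in m.
Only numpy, scipy, OpenCV 4.12 (cv2) and the standard library are available. Lean on these libraries where they do the work, as an engineer would, in place of code of your own. Each camera call takes 0.05 s, during which the arm holds its last target.

## Working session

There is one attempt and no reset: what is moved stays moved. The work goes in short steps, Python scripts to look and compute and a tool call to move; the robot and the scene stay as the last step left them, time stands still between calls to the robot, and variables do not carry over. Pictures are saved under pics/ and viewed, and the job is handed in when it is done.

Besides the shell and the picture viewer there is one more tool, called after "Request:" in YAML: its name, and indented under it one key for each argument. send_rows: Moves the arm, as the interface text tells. Its arguments: {"type":"object","properties":{"xyz":{"type":"array"},"yaw":{"type":"array"},"hand":{"type":"array"}},"required":["xyz","yaw","hand"]}

```bash
ls; mkdir -p pics; python3 - <<'E'
from bench import *
import cv2
for n in("side","top"):
    im=read_camera(n); cv2.imwrite(f"pics/{n}0.png",im[:,:,::-1])
    c=calibration(n); print(n,c)
print(sense())
E
```

```text
pics
side {'K': array([[508.6844778 ,   0.        , 275.14370582],
       [  0.        , 508.6844778 , 212.21649978],
       [  0.        ,   0.        ,   1.        ]]), 'k1': 0.008094318822309193, 'R': array([[ 0.86060127, -0.50896268, -0.01795664],
       [-0.31945269, -0.51202881, -0.79735593],
       [ 0.39663009,  0.69194183, -0.60324214]]), 't': array([-0.54559067,  0.11032275,  1.93266748])}
top {'K': array([[402.80345493,   0.        , 280.46759984],
       [  0.        , 402.80345493, 203.95989638],
       [  0.        ,   0.        ,   1.        ]]), 'k1': -0.044828056264782014, 'R': array([[ 0.02268342, -0.99974169,  0.00141876],
       [-0.98444604, -0.02258363, -0.17422965],
       [ 0.17421668,  0.00255543, -0.98470403]]), 't': array([-0.20912844,  0.51230299,  1.21851962])}
{'clock': 0.1, 'joints': array([-1.44469703e+00,  1.04641486e-01,  9.65575347e-02,  1.56389182e+00,
        2.74940901e-05,  1.35308155e+00]), 'dq': array([ 0.00050187, -0.00105239,  0.00445369,  0.00082426, -0.0005072 ,
        0.00046609]), 'joint_efforts': array([ 7.81787967e-03, -5.58201528e+01,  5.04725361e+01,  1.28312304e-02,
       -1.99369651e-04, -1.41521696e-05]), 'eef_pos': array([ 0.20221968, -0.56458872,  0.23060475]), 'orientation': array([-0.35317322,  2.03586526, -2.03343476]), 'contact_force': array([ 0.53240033,  0.54937946, -0.33649799]), 'wrist_torque': array([0.01507382, 0.02528839, 0.09016997]), 'finger_gap': 0.08531450066945845}
```

View pics/side0.png

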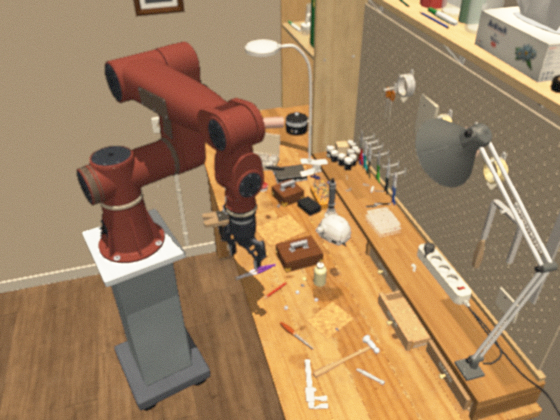

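View pics/top0.png

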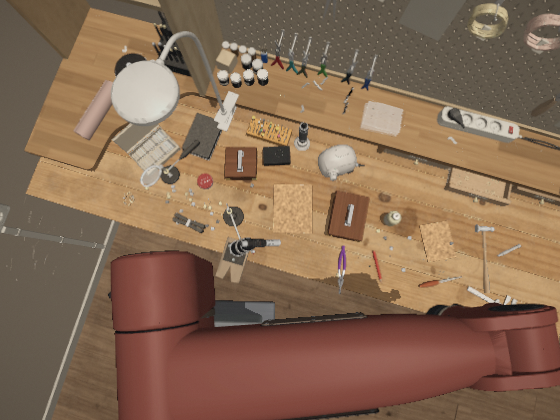

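```bash
cat > h.py <<'E'
import numpy as np, cv2
from bench import *
from scipy.spatial.transform import Rotation as Ro
def ray(n,px):
    c=calibration(n);K=c['K'];u=(px[0]-K[0,2])/K[0,0];v=(px[1]-K[1,2])/K[1,1]
    a,b=u,v
    for _ in range(20):
        s=1+c['k1']*(a*a+b*b);a,b=u/s,v/s
    R=c['R'];return -R.T@c['t'],R.T@np.array([a,b,1.])
def at(n,px,z):
    o,d=ray(n,px);return (o+d*(z-o[2])/d[2])
def proj(n,X):
    c=calibration(n);p=c['R']@np.asarray(X,float)+c['t'];a,b=p[0]/p[2],p[1]/p[2];s=1+c['k1']*(a*a+b*b)
    return np.array([a*s*c['K'][0,0]+c['K'][0,2],b*s*c['K'][1,1]+c['K'][1,2]])
def crop(im,x0,y0,w,h,k,fn):
    cv2.imwrite(fn,cv2.resize(im[y0:y0+h,x0:x0+w],None,fx=k,fy=k,interpolation=cv2.INTER_CUBIC))
E
python3 - <<'E'
from h import *
t=cv2.imread('pics/top0.png');s=cv2.imread('pics/side0.png')
crop(t,255,175,130,90,6,'pics/c1.png')
crop(t,150,180,130,90,6,'pics/c2.png')
crop(s,225,150,130,130,4,'pics/c3.png')
E
```

```text
(no output)
```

View pics/c1.png

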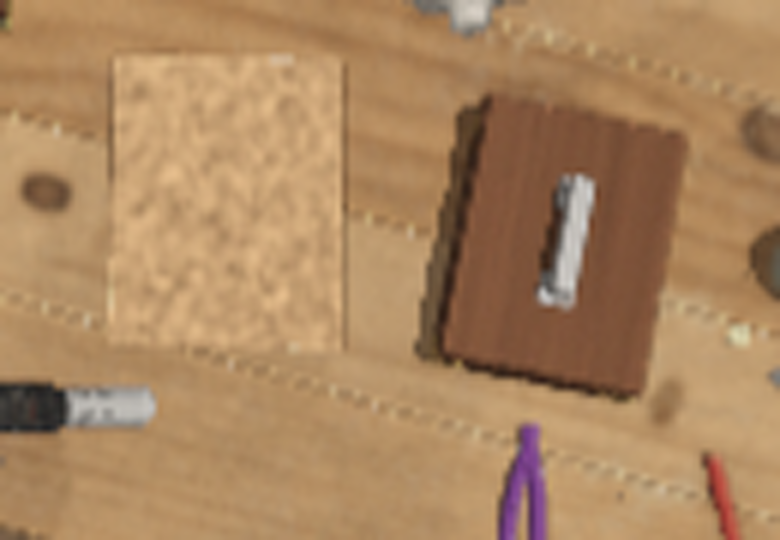

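View pics/c2.png

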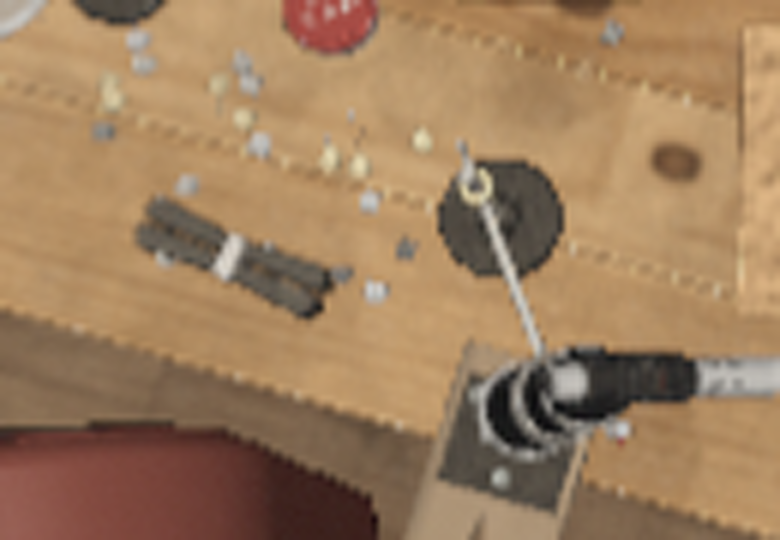

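View pics/c3.png

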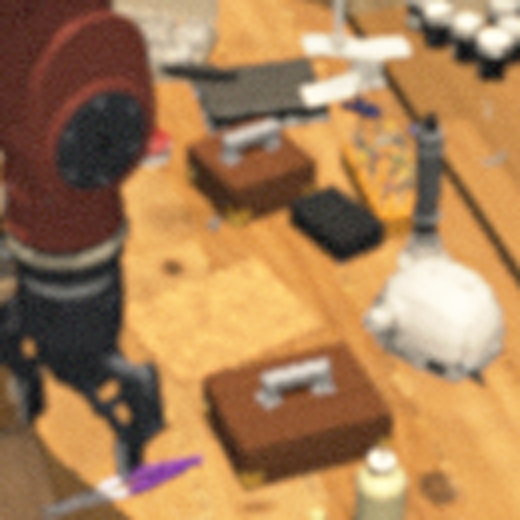

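```bash
python3 - <<'E'
from h import *
f=lambda x,y,ox,oy,k=6:((x+.5)/k-.5+ox,(y+.5)/k-.5+oy)
def P(l,ox,oy,z,n='top',k=6): return np.array([at(n,f(x,y,ox,oy,k),z)[:2] for x,y in l])
def rep(name,p):
    c=p.mean(0); e=[np.linalg.norm(p[i]-p[(i+1)%4]) for i in range(4)]
    d=(p[0]-p[3])+(p[1]-p[2]); w=(p[0]-p[1])+(p[3]-p[2])
    print(name,c.round(4),np.round(e,4),'ang d',np.arctan2(d[1],d[0]).round(3),'ang w',np.arctan2(w[1],w[0]).round(3))
rep('lid',P([(490,95),(688,130),(640,395),(447,355)],255,175,.05))
h=P([(577,175),(557,305)],255,175,.076);d=h[0]-h[1];print('handle',h.mean(0),np.linalg.norm(d),np.arctan2(d[1],d[0]))
rep('mat',P([(112,55),(343,60),(343,350),(110,345)],255,175,.004))
rep('clamp',P([(155,198),(330,272),(315,318),(138,240)],150,180,.027))
rep('lid side',P([(205,382),(342,345),(388,402),(240,440)],225,150,.05,'side',4))
h=P([(265,378),(328,362)],225,150,.076,'side',4);d=h[0]-h[1];print('handle',h.mean(0),np.linalg.norm(d),np.arctan2(d[1],d[0]))
print(at('top',(0,0),.2), Ro.from_rotvec(sense()['orientation']).as_matrix().round(3))
c=calibration('side');print(-c['R'].T@c['t'])
E
```

```text
lid [ 0.4861 -0.4116] [0.1052 0.142  0.1011 0.139 ] ang d -0.176 ang w 1.402
handle [ 0.48353958 -0.40746184] 0.06789776429012084 -0.15730150066019816
mat [ 0.5116 -0.2363] [0.1259 0.1585 0.1244 0.1586] ang d 0.014 ang w 1.572
clamp [0.4543 0.0919] [0.1022 0.0253 0.1038 0.0239] ang d -0.291 ang w 1.192
lid side [ 0.4868 -0.4115] [0.1346 0.0873 0.1396 0.083 ] ang d 1.438 ang w 2.965
handle [ 0.48800235 -0.41332815] 0.059916303620114714 2.9570170259988022
[1.11887308 0.69643034 0.2       ] [[-0.941 -0.     0.337]
 [-0.337  0.001 -0.941]
 [-0.    -1.    -0.001]]
[-0.26177516 -1.55849032  1.24403599]
```

```bash
cat >> h.py <<'E'
def plan(x,y,z,ang=None,step=.045,gain=None):
    s=sense();R=Ro.from_rotvec(s['orientation']).as_matrix();p=s['eef_pos']
    zt=R[:,2];a0=np.arctan2(zt[1],zt[0])
    print('pos',p.round(4),'ang',round(a0,4),'tilt',R[:,1].round(4),'gap',s['finger_gap'].round(4),'F',s['contact_force'].round(1),'j',s['joints'].round(2),'t',s['clock'])
    if ang is not None:
        dy=-((ang-a0+np.pi)%(2*np.pi)-np.pi);n=int(np.ceil(abs(dy)/.13)) or 1
        print('yaw tot',round(dy,4),'rows',n,'each',round(dy/n,4))
    else: ang=a0
    zz=np.array([np.cos(ang),np.sin(ang),0]);yy=np.array([0,0,-1.]);xx=np.cross(yy,zz)
    d=np.array([x,y,z])-p;t=np.array([xx@d,yy@d,zz@d]);n=int(np.ceil(np.abs(t).max()/step)) or 1
    print('shift (after yaw)',t.round(4),'n',n,'each',(t/n).round(4))
E
python3 - <<'E'
from h import *
print(at('top',(393,224),0),at('top',(393,213),.105))
plan(.487,-.4115,.15,-1.747)
E
```

```text
[ 0.46744381 -0.56276533  0.        ] [ 0.48664572 -0.53411079  0.105     ]Traceback (most recent call last):
  File "<stdin>", line 3, in <module>
  File "h.py", line 20, in plan
    print('pos',p.round(4),'ang',round(a0,4),'tilt',R[:,1].round(4),'gap',s['finger_gap'].round(4),'F',s['contact_force'].round(1),'j',s['joints'].round(2),'t',s['clock'])
                                                                          ^^^^^^^^^^^^^^^^^^^^^
AttributeError: 'float' object has no attribute 'round'
```

```bash
sed -i "s/s\['finger_gap'\].round(4)/round(s['finger_gap'],4)/" h.py; python3 - <<'E'
from h import *
plan(.487,-.4115,.15,-1.747)
E
```

```text
pos [ 0.2022 -0.5646  0.2306] ang -1.227 tilt [-1.0e-04  1.2e-03 -1.0e+00] gap 0.0853 F [ 0.5  0.5 -0.3] j [-1.44  0.1   0.1   1.56  0.    1.35] t 0.1
yaw tot 0.52 rows 5 each 0.104
shift (after yaw) [-0.2535  0.0806 -0.2006] n 6 each [-0.0423  0.0134 -0.0334]
```

Request:
send_rows:
  xyz:
    - [0,0,0]
    - [0,0,0]
    - [0,0,0]
    - [0,0,0]
    - [-0.036,0.011,-0.0285]
    - [-0.036,0.011,-0.0285]
    - [-0.036,0.011,-0.0285]
    - [-0.036,0.011,-0.0285]
    - [-0.036,0.011,-0.0285]
    - [-0.036,0.011,-0.0285]
    - [-0.0375,0.0146,-0.0296]
    - [0,0,0]
    - [0,0,0]
  yaw: [0.13,0.13,0.13,0.13,0,0,0,0,0,0,0,0,0]
  hand: [0,0,0,0,0,0,0,0,0,0,0,0,0]

```text
clock: 1.4
eef_pos: [0.4874, -0.4107, 0.1497]
orientation: [-0.184, -2.131, 2.129]
contact_force: [-1.5, 0.1, -0.6]
finger_gap: 0.0853
```

```bash
python3 - <<'E'
from h import *
plan(.487,-.4115,.054,-1.747)
im=read_camera('side')[:,:,::-1]; crop(im,200,100,200,200,3,'pics/s1.png')
im=read_camera('top')[:,:,::-1]; crop(im,150,150,250,170,3,'pics/t1.png')
print(proj('side',sense()['eef_pos'])-[200,100])
E
```

```text
pos [ 0.4874 -0.4107  0.1497] ang -1.7448 tilt [-0.0013  0.0012 -1.    ] gap 0.0853 F [-1.5  0.1 -0.6] j [-0.9   0.22  0.08  1.43 -0.    2.41] t 1.4
yaw tot 0.0022 rows 1 each 0.0022
shift (after yaw) [0.0003 0.0957 0.0009] n 3 each [0.0001 0.0319 0.0003]
[ 98.46011019 125.53953015]
```

View pics/s1.png

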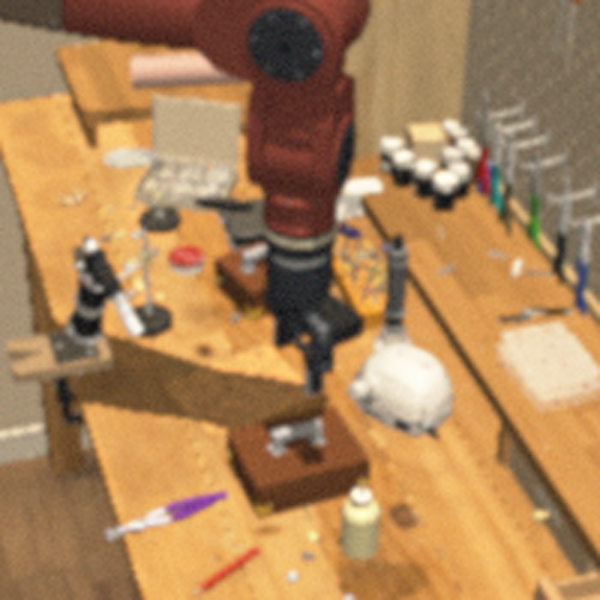

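View pics/t1.png

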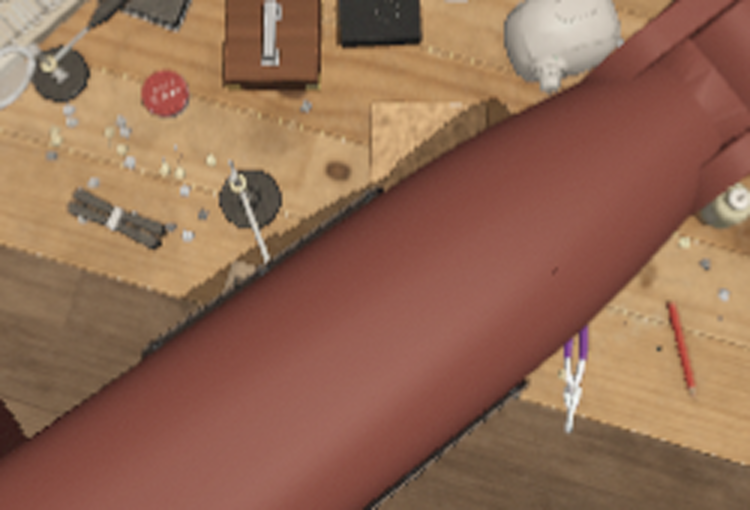

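Request:
send_rows:
  xyz:
    - [0.0003,0.03,0.0009]
    - [0,0.03,0]
    - [0,0.02,0]
    - [0,0.0157,0]
    - [0,0,0]
    - [0,0,0]
  yaw: [0.002,0,0,0,0,0]
  hand: [0,0,0,0,0,0]

```text
clock: 2.1
eef_pos: [0.4863, -0.4135, 0.056]
orientation: [-0.192, -2.127, 2.129]
contact_force: [-0.7, 0.1, 1.2]
finger_gap: 0.0856
```

```bash
python3 - <<'E'
from h import *
plan(.487,-.4115,.054,-1.747)
im=read_camera('side')[:,:,::-1]; crop(im,260,190,80,80,8,'pics/s2.png')
E
```

```text
pos [ 0.4863 -0.4135  0.056 ] ang -1.7499 tilt [ 5.e-04 -8.e-04 -1.e+00] gap 0.0856 F [-0.7  0.1  1.2] j [-0.91  0.26 -0.05  1.26 -0.    2.41] t 2.1
yaw tot -0.0029 rows 1 each -0.0029
shift (after yaw) [-0.0003  0.002  -0.0021] n 1 each [-0.0003  0.002  -0.0021]
```

View pics/s2.png

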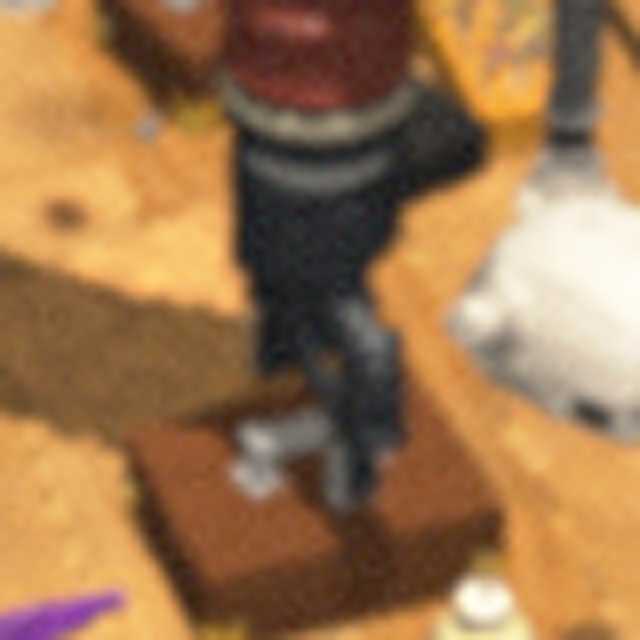

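```bash
python3 - <<'E'
from h import *
for X in [(.487-.0085,-.4115-.048,.066),(.487,-.4115,.076),(.487,-.4115,.05)]: print((proj('side',X)-[260,190])*8)
s=[sense()['eef_pos'].round(4) for _ in range(3)];print(s)
E
```

```text
[349.21316469 500.87239333]
[306.11929516 415.41745726]
[305.5685494  459.95085871]
[array([ 0.4868, -0.4137,  0.0566]), array([ 0.4868, -0.4137,  0.0566]), array([ 0.4868, -0.4137,  0.0566])]
```

Request:
send_rows:
  xyz:
    - [0,0.0015,-0.0015]
    - [0,0,0]
    - [0,0,0]
    - [0,0,0]
    - [0,0,0]
    - [0,0,0]
    - [0,0,0]
    - [0,0,0]
    - [0,0,0]
  yaw: [0,0,0,0,0,0,0,0,0]
  hand: [0,255,255,255,255,255,255,255,255]

```text
clock: 3.05
eef_pos: [0.4869, -0.4113, 0.0537]
orientation: [-0.19, -2.128, 2.129]
contact_force: [-0.4, 0.3, 3.1]
finger_gap: 0.0105
```

```bash
python3 - <<'E'
from h import *
plan(.487,-.4115,.054,-1.747)
E
```

```text
pos [ 0.4869 -0.4113  0.0537] ang -1.749 tilt [ 2.e-04 -3.e-04 -1.e+00] gap 0.0105 F [-0.4  0.3  3.1] j [-0.91  0.26 -0.05  1.26  0.    2.41] t 3.05
yaw tot -0.002 rows 1 each -0.002
shift (after yaw) [-0.0001 -0.0003  0.0002] n 1 each [-0.0001 -0.0003  0.0002]
```

Request:
send_rows:
  xyz:
    - [0,-0.005,0]
    - [0,-0.01,0]
    - [0,-0.015,0]
    - [0,-0.02,0]
    - [0,-0.015,0]
    - [0,-0.005,0]
    - [0,0,0]
    - [0,0,0]
  yaw: [0,0,0,0,0,0,0,0]
  hand: [255,255,255,255,255,255,255,255]

```text
clock: 3.85
eef_pos: [0.4866, -0.411, 0.1229]
orientation: [-0.19, -2.128, 2.127]
contact_force: [0.0, 1.2, -2.3]
finger_gap: 0.011
```

```bash
python3 - <<'E'
from h import *
plan(.5116,-.2363,.122,-1.557)
im=read_camera('side')[:,:,::-1]; crop(im,220,150,130,130,5,'pics/s3.png')
E
```

```text
pos [ 0.4866 -0.411   0.1229] ang -1.7491 tilt [-5.e-04  6.e-04 -1.e+00] gap 0.011 F [ 0.   1.2 -2.3] j [-0.91  0.22  0.03  1.38 -0.    2.41] t 3.85
yaw tot -0.1921 rows 2 each -0.096
shift (after yaw) [-0.0274  0.0009 -0.1743] n 4 each [-0.0069  0.0002 -0.0436]
```

View pics/s3.png

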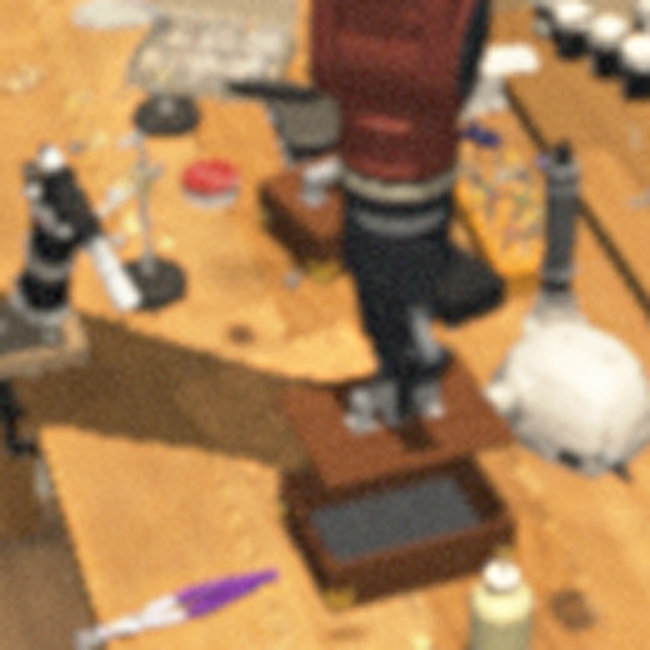

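Request:
send_rows:
  xyz:
    - [0,0,0]
    - [0,0,0]
    - [-0.0055,0,-0.035]
    - [-0.0055,0,-0.035]
    - [-0.0055,0,-0.035]
    - [-0.0055,0,-0.035]
    - [-0.0054,0,-0.0343]
    - [0,0.03,0]
    - [0,0.03,0]
    - [0,0.02,0]
    - [0,0,0]
    - [0,0,0]
  yaw: [-0.096,-0.096,0,0,0,0,0,0,0,0,0,0]
  hand: [255,255,255,255,255,255,255,255,255,255,255,255]

```text
clock: 5.1
eef_pos: [0.5114, -0.2363, 0.0433]
orientation: [-0.016, 2.216, -2.214]
contact_force: [-0.2, -0.0, -2.7]
finger_gap: 0.0107
```

```bash
python3 - <<'E'
from h import *
plan(.5116,-.2363,.023,-1.557)
im=read_camera('side')[:,:,::-1]; crop(im,220,150,130,130,5,'pics/s4.png')
E
```

```text
pos [ 0.5114 -0.2363  0.0433] ang -1.557 tilt [-9.e-04  6.e-04 -1.e+00] gap 0.0107 F [-0.2 -0.  -2.7] j [-0.66  0.05 -0.3   1.22 -0.    2.46] t 5.1
yaw tot -0.0 rows 1 each -0.0
shift (after yaw) [-0.0002  0.0203 -0.    ] n 1 each [-0.0002  0.0203 -0.    ]
```

View pics/s4.png

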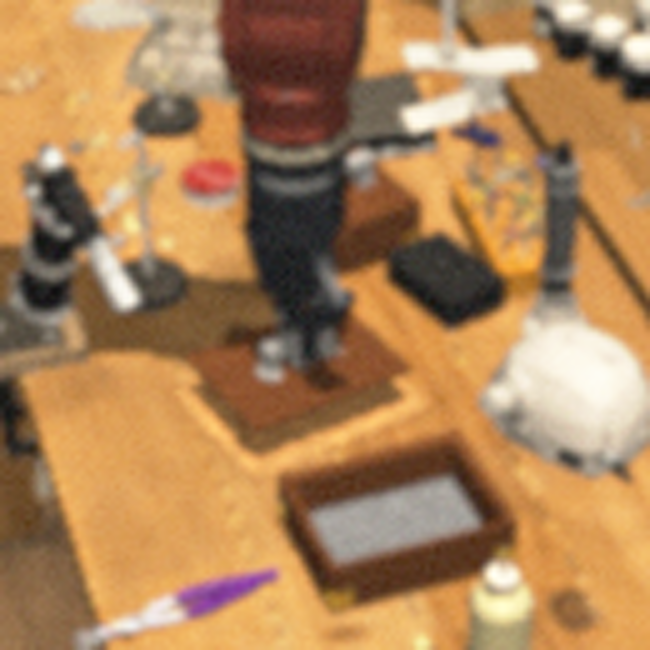

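Lid level over the mat, seen around (300,390) in the crop, centred; the case lies open at (395,515). Lowering gently in small steps.

Request:
send_rows:
  xyz:
    - [0,0.008,0]
    - [0,0.006,0]
    - [0,0.003,0]
    - [0,0.002,0]
    - [0,0.001,0]
    - [0,0.001,0]
    - [0,0,0]
  yaw: [0,0,0,0,0,0,0]
  hand: [255,255,255,255,255,255,255]

```text
clock: 5.85
eef_pos: [0.5118, -0.2366, 0.0225]
orientation: [-0.015, 2.214, -2.215]
contact_force: [-0.6, 0.4, -2.7]
finger_gap: 0.0112
```

Request:
send_rows:
  xyz:
    - [0,0.0007,0]
    - [0,0.0007,0]
    - [0,0,0]
  yaw: [0,0,0]
  hand: [255,255,255]

```text
clock: 6.15
eef_pos: [0.512, -0.2367, 0.0217]
orientation: [-0.015, 2.214, -2.215]
contact_force: [-2.0, 1.2, 4.1]
finger_gap: 0.0107
```

Request:
send_rows:
  xyz:
    - [0,0,0]
    - [0,0,0]
    - [0,0,0]
    - [0,0,0]
    - [0,0,0]
    - [0,0,0]
    - [0,-0.02,0]
    - [0,-0.03,0]
    - [0,-0.04,0]
    - [0,-0.045,0]
    - [0,-0.045,0]
    - [0,-0.045,0]
    - [0,0,0]
  yaw: [0,0,0,0,0,0,0,0,0,0,0,0,0]
  hand: [160,100,60,60,60,60,60,60,60,60,60,60,60]

```text
clock: 7.45
eef_pos: [0.5138, -0.2381, 0.2533]
orientation: [-0.007, 2.204, -2.218]
contact_force: [0.4, -0.6, 0.2]
finger_gap: 0.0655
```

```bash
python3 - <<'E'
from h import *
plan(.4543,.0919,.247,-.379)
im=read_camera('side')[:,:,::-1]; crop(im,220,110,130,130,5,'pics/s5.png')
im=read_camera('top')[:,:,::-1]; crop(im,160,190,70,60,10,'pics/t5.png')
cv2.imwrite('pics/t5f.png',im)
E
```

```text
pos [ 0.5138 -0.2381  0.2533] ang -1.557 tilt [ 0.0079 -0.0063 -0.9999] gap 0.0655 F [ 0.4 -0.6  0.2] j [-0.66 -0.01  0.02  1.59 -0.    2.46] t 7.45
yaw tot -1.178 rows 10 each -0.1178
shift (after yaw) [-0.2845  0.0063 -0.1774] n 7 each [-0.0406  0.0009 -0.0253]
```

View pics/s5.png

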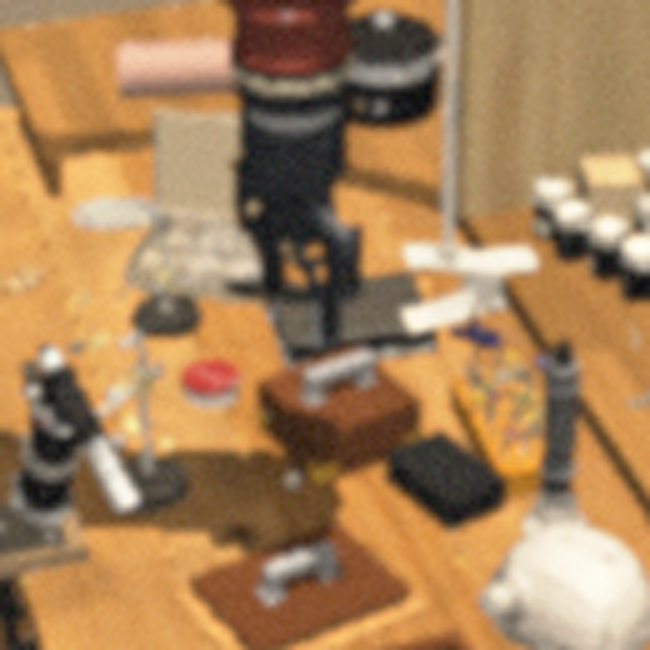

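View pics/t5.png

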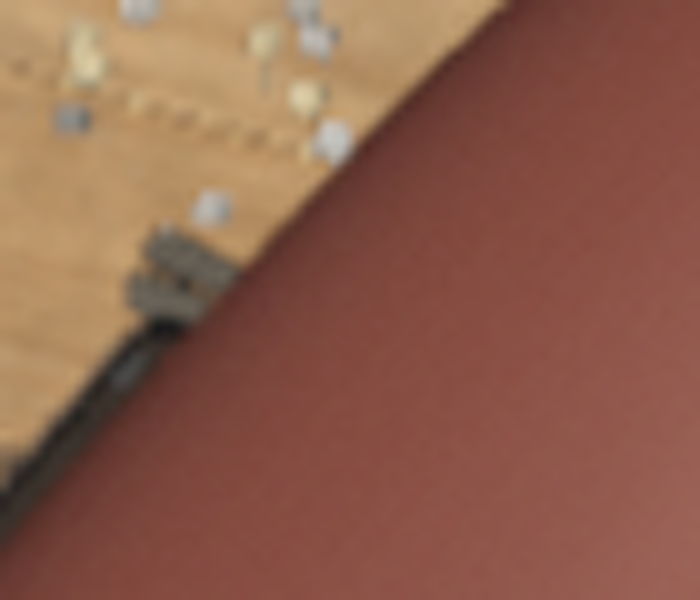

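View pics/t5f.png

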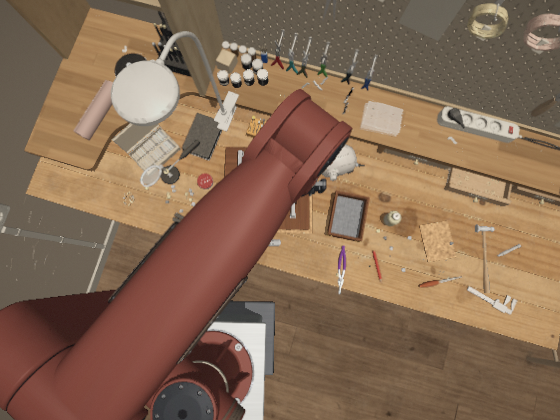

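```bash
python3 - <<'E'
from h import *
print(at('top',(145,92),.6),at('top',(180,92),.6),at('top',(145,125),.6))
t=cv2.imread('pics/top0.png');crop(t,165,205,50,35,15,'pics/c4.png')
E
```

```text
[0.62264545 0.05566153 0.6       ] [ 0.6236417 -0.0093088  0.6      ] [0.55845037 0.04995978 0.6       ]
```

View pics/c4.png

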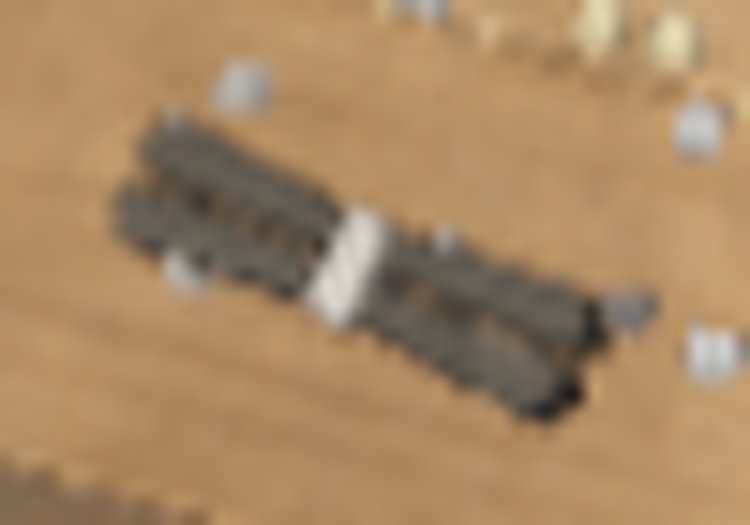

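```bash
python3 - <<'E'
from h import *
f=lambda x,y:at('top',((x+.5)/15-.5+165,(y+.5)/15-.5+205),.027)
a,b=f(138,165),f(578,350);print(a,b,np.linalg.norm(a-b),np.arctan2(*(a-b)[:2][::-1]));print((a+b)/2,f(350,265))
d=f(370,215)-f(330,318);print(np.linalg.norm(d),np.arctan2(d[1],d[0]))
E
```

```text
[0.47505801 0.14067073 0.027     ] [0.43797928 0.04502141 0.027     ] 0.10258472075359167 1.2009791371961858
[0.45651865 0.09284607 0.027     ] [0.45482843 0.09426235 0.027     ]
0.0231879770414865 -0.3120144038134074
```

Request:
send_rows:
  xyz:
    - [0.03,0,0]
    - [0.03,0,0]
    - [0,0,0]
    - [0,0,0]
    - [0,0,0]
    - [0,0,0]
    - [0,0,0]
    - [0,0,0]
    - [0,0,0]
    - [0,0,0]
    - [0,0,0]
    - [0,0,0]
  yaw: [0,0,-0.131,-0.131,-0.131,-0.131,-0.131,-0.131,-0.131,-0.131,-0.133,0]
  hand: [60,60,60,60,60,60,60,60,60,60,60,60]

```text
clock: 8.75
eef_pos: [0.4513, -0.2369, 0.2443]
orientation: [-1.009, 1.482, -1.477]
contact_force: [-0.7, 0.3, -0.3]
finger_gap: 0.0656
```

```bash
python3 - <<'E'
from h import *
plan(.4555,.093,.24,-.376)
im=read_camera('side')[:,:,::-1]; cv2.imwrite('pics/s6.png',im)
E
```

```text
pos [ 0.4513 -0.2369  0.2443] ang -0.3741 tilt [-0.002   0.0017 -1.    ] gap 0.0656 F [-0.7  0.3 -0.3] j [-0.74 -0.16 -0.14  1.6  -0.    1.2 ] t 8.75
yaw tot 0.0019 rows 1 each 0.0019
shift (after yaw) [-0.3084  0.0043 -0.1172] n 7 each [-0.0441  0.0006 -0.0167]
```

View pics/s6.png

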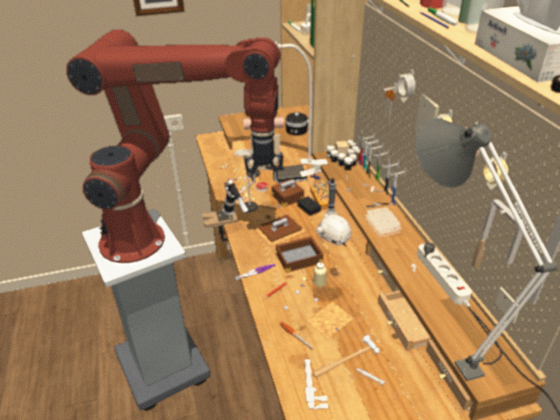

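Request:
send_rows:
  xyz:
    - [-0.0385,0,-0.0146]
    - [-0.0385,0,-0.0146]
    - [-0.0385,0,-0.0146]
    - [-0.0385,0,-0.0146]
    - [-0.0385,0,-0.0146]
    - [-0.0385,0.01,-0.0146]
    - [-0.0385,0.025,-0.0146]
    - [-0.0389,0.025,-0.015]
    - [0,0.025,0]
    - [0,0,0]
    - [0,0,0]
  yaw: [0,0,0,0,0,0,0,0,0,0,0]
  hand: [60,60,60,60,60,60,60,60,60,60,60]

```text
clock: 9.9
eef_pos: [0.4556, 0.0923, 0.161]
orientation: [-1.007, 1.483, -1.482]
contact_force: [1.0, 0.3, 1.0]
finger_gap: 0.0655
```

```bash
python3 - <<'E'
from h import *
plan(.4555,.093,.05,-.376)
im=read_camera('side')[:,:,::-1]; crop(im,190,100,120,120,6,'pics/s7.png')
im=read_camera('top')[:,:,::-1]; cv2.imwrite('pics/t7.png',im)
E
```

```text
pos [0.4556 0.0923 0.161 ] ang -0.3784 tilt [-1.1e-03 -1.0e-04 -1.0e+00] gap 0.0655 F [1.  0.3 1. ] j [-0.08 -0.32 -0.42  1.46 -0.    1.87] t 9.9
yaw tot -0.0024 rows 1 each -0.0024
shift (after yaw) [-0.0006  0.111  -0.0004] n 3 each [-0.0002  0.037  -0.0001]
```

View pics/s7.png

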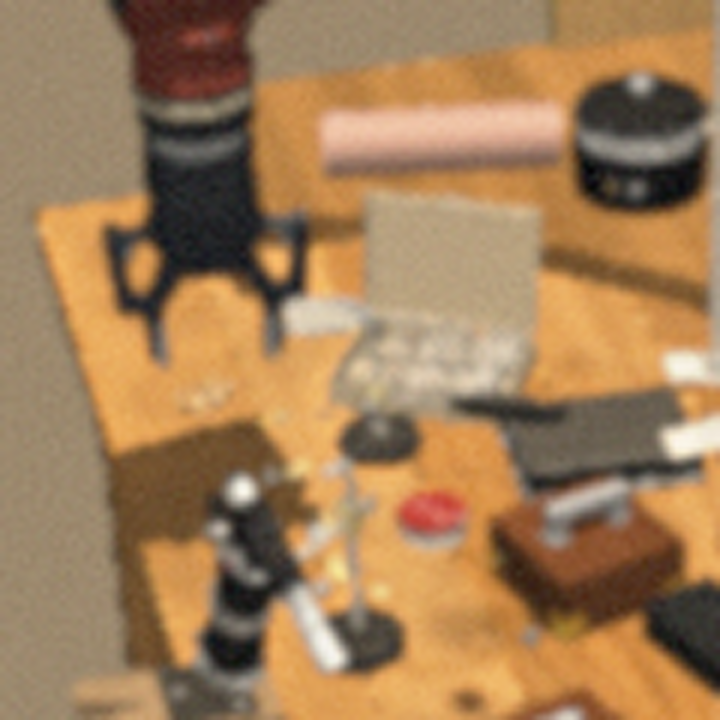

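View pics/t7.png

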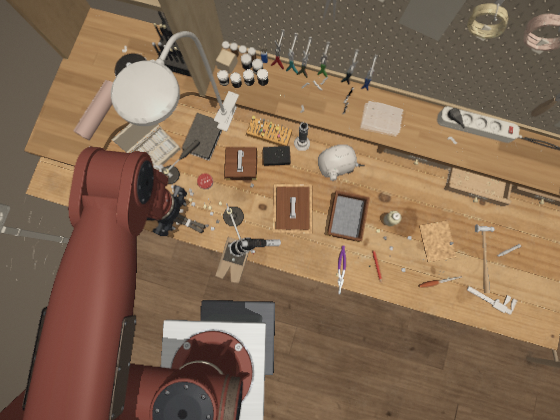

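Request:
send_rows:
  xyz:
    - [0,0.035,0]
    - [0,0.035,0]
    - [0,0.03,0]
    - [0,0.011,0]
    - [0,0,0]
    - [0,0,0]
  yaw: [0,0,0,0,0,0]
  hand: [60,60,60,60,60,60]

```text
clock: 10.6
eef_pos: [0.4573, 0.0921, 0.052]
orientation: [-1.005, 1.479, -1.482]
contact_force: [0.5, 0.4, 0.8]
finger_gap: 0.0653
```

```bash
python3 - <<'E'
from h import *
plan(.4555,.093,.007,-.376)
im=read_camera('side')[:,:,::-1]; crop(im,190,120,80,80,8,'pics/s8.png')
im=read_camera('top')[:,:,::-1]; crop(im,140,180,90,70,8,'pics/t8.png')
E
```

```text
pos [0.4573 0.0921 0.052 ] ang -0.3769 tilt [ 2.2e-03 -3.0e-04 -1.0e+00] gap 0.0653 F [0.5 0.4 0.8] j [-0.08 -0.27 -0.59  1.25 -0.    1.86] t 10.6
yaw tot -0.0009 rows 1 each -0.0009
shift (after yaw) [-0.0002  0.045  -0.002 ] n 1 each [-0.0002  0.045  -0.002 ]
```

View pics/s8.png

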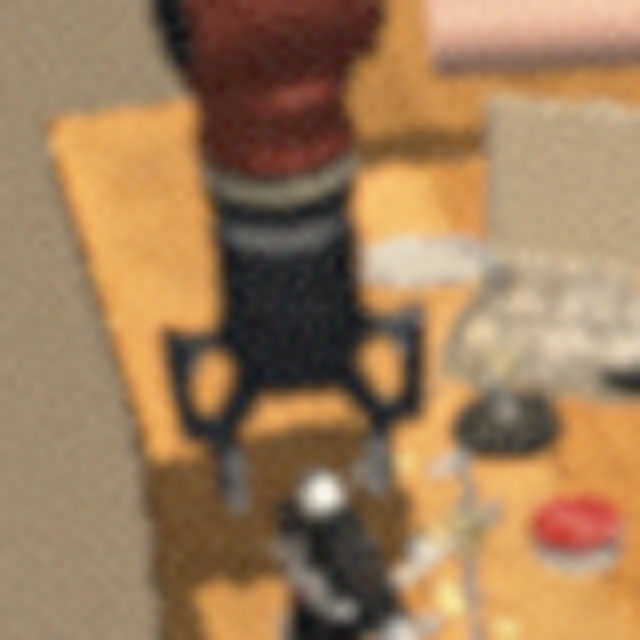

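View pics/t8.png

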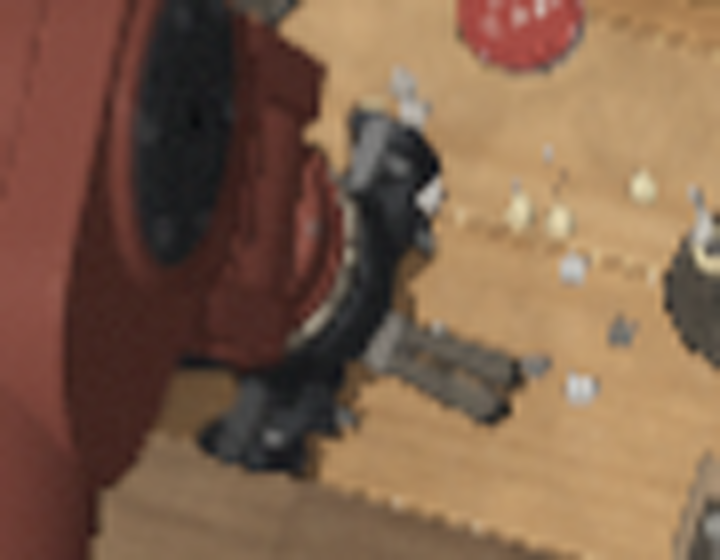

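Request:
send_rows:
  xyz:
    - [0,0.02,-0.0015]
    - [0,0.015,0]
    - [0,0.006,0]
    - [0,0.003,0]
    - [0,0,0]
    - [0,0,0]
  yaw: [0,0,0,0,0,0]
  hand: [60,60,60,60,60,60]

```text
clock: 11.3
eef_pos: [0.4553, 0.093, 0.007]
orientation: [-1.006, 1.48, -1.481]
contact_force: [-0.1, -0.3, -0.6]
finger_gap: 0.0653
```

Request:
send_rows:
  xyz:
    - [0,0,0]
    - [0,0,0]
    - [0,0,0]
    - [0,0,0]
    - [0,0,0]
    - [0,0,0]
    - [0,0,0]
    - [0,0,0]
  yaw: [0,0,0,0,0,0,0,0]
  hand: [80,100,120,140,160,255,255,255]

```text
clock: 12.1
eef_pos: [0.4549, 0.093, 0.0063]
orientation: [-1.007, 1.48, -1.481]
contact_force: [-1.1, -0.4, 4.1]
finger_gap: 0.0297
```

Request:
send_rows:
  xyz:
    - [0,-0.005,0]
    - [0,-0.01,0]
    - [0,-0.02,0]
    - [0,-0.03,0]
    - [0,-0.04,0]
    - [0,-0.04,0]
    - [0,-0.04,0]
    - [0,-0.04,0]
    - [0,-0.02,0]
    - [0,0,0]
    - [0,0,0]
  yaw: [0,0,0,0,0,0,0,0,0,0,0]
  hand: [255,255,255,255,255,255,255,255,255,255,255]

```text
clock: 13.2
eef_pos: [0.4547, 0.0931, 0.2511]
orientation: [-1.007, 1.48, -1.481]
contact_force: [0.5, 0.5, -2.3]
finger_gap: 0.0294
```

```bash
python3 - <<'E'
from h import *
plan(.455,-.32,.25)
im=read_camera('side')[:,:,::-1]; crop(im,190,80,100,100,7,'pics/s9.png')
im=read_camera('top')[:,:,::-1]; crop(im,140,180,90,70,8,'pics/t9.png')
cv2.imwrite('pics/t9f.png',im);crop(im,270,170,110,85,7,'pics/t9c.png')
E
```

```text
pos [0.4547 0.0931 0.2511] ang -0.376 tilt [ 3.e-04 -1.e-04 -1.e+00] gap 0.0294 F [ 0.5  0.5 -2.3] j [-0.08 -0.31 -0.25  1.62 -0.    1.87] t 13.2
shift (after yaw) [0.3841 0.0011 0.152 ] n 9 each [0.0427 0.0001 0.0169]
```

View pics/s9.png

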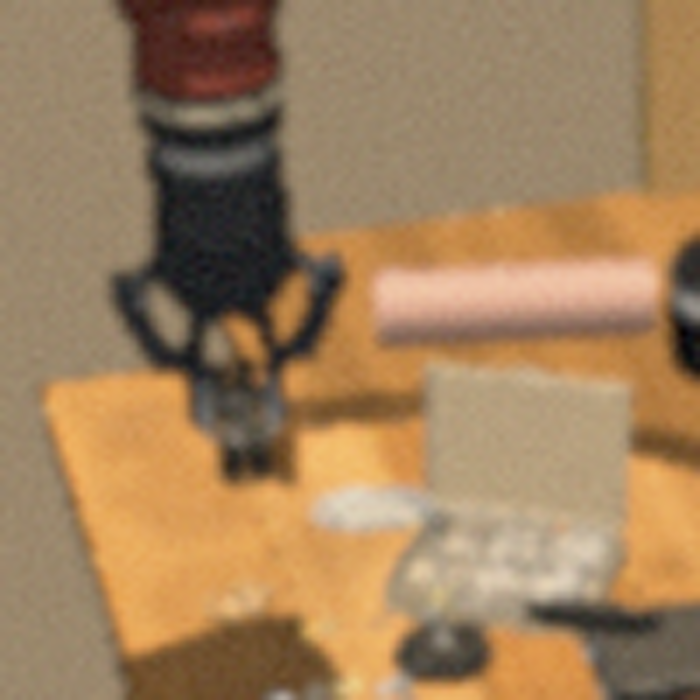

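View pics/t9.png

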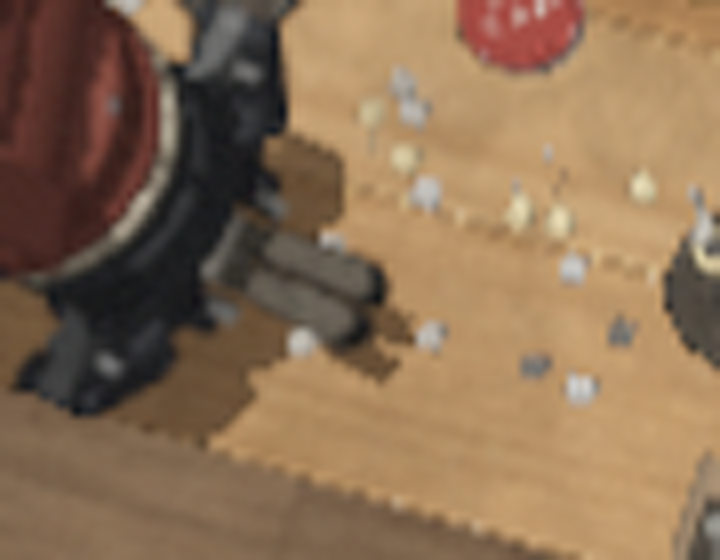

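View pics/t9c.png

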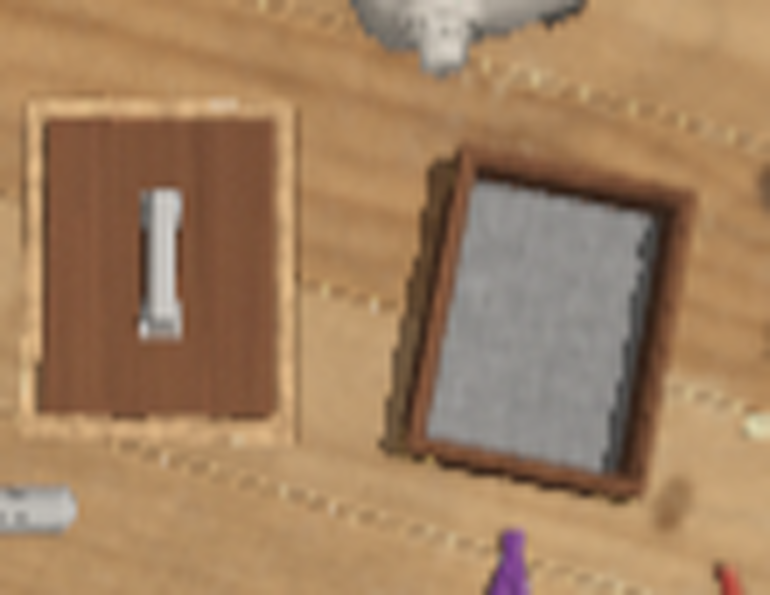

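```bash
python3 - <<'E'
from h import *
P=np.array([at('top',((x+.5)/7-.5+270,(y+.5)/7-.5+170),.044)[:2] for x,y in [(465,148),(693,193),(640,495),(410,450)]])
d=P[0]-P[3]+P[1]-P[2];print(P.mean(0),np.arctan2(d[1],d[0]),np.linalg.norm(P[0]-P[3]),np.linalg.norm(P[0]-P[1]))
plan(.487,-.4115,.25)
E
```

```text
[ 0.48600335 -0.41093736] -0.18091166287342533 0.13950563890789644 0.10463859033527902
pos [0.454  0.0931 0.2498] ang -0.376 tilt [-2.e-03  1.e-04 -1.e+00] gap 0.0292 F [-1.1  0.1 -0.5] j [-0.08 -0.31 -0.25  1.62 -0.    1.87] t 13.3
shift (after yaw) [ 4.572e-01 -2.000e-04  2.160e-01] n 11 each [ 0.0416 -0.      0.0196]
```

Request:
send_rows:
  xyz:
    - [0.02,0,0.0095]
    - [0.038,0,0.018]
    - [0.038,0,0.018]
    - [0.038,0,0.018]
    - [0.038,0,0.018]
    - [0.038,0,0.018]
    - [0.038,0,0.018]
    - [0.038,0,0.018]
    - [0.038,0,0.018]
    - [0.038,0,0.018]
    - [0.038,0,0.018]
    - [0.038,0,0.018]
    - [0.019,0,0.0085]
    - [0,0,0]
    - [0,0,0]
  yaw: [0,0,0,0,0,0,0,0,0,0,0,0,0,0,0]
  hand: [255,255,255,255,255,255,255,255,255,255,255,255,255,255,255]

```text
clock: 14.8
eef_pos: [0.4872, -0.4108, 0.2495]
orientation: [-1.007, 1.483, -1.478]
contact_force: [-0.3, -0.6, -0.4]
finger_gap: 0.0293
```

Request:
send_rows:
  xyz:
    - [0,0,0]
    - [0,0,0]
    - [0,0,0]
    - [0,0,0]
    - [0,0,0]
    - [0,0,0]
    - [0,0,0]
    - [0,0,0]
    - [0,0,0]
    - [0,0,0]
    - [0,0.04,0]
    - [0,0.04,0]
    - [0,0.04,0]
    - [0,0.02,0]
    - [0,0,0]
    - [0,0,0]
  yaw: [0.137,0.137,0.137,0.137,0.137,0.137,0.137,0.137,0.137,0.138,0,0,0,0,0,0]
  hand: [255,255,255,255,255,255,255,255,255,255,255,255,255,255,255,255]

```text
clock: 16.4
eef_pos: [0.488, -0.4104, 0.1119]
orientation: [-0.187, -2.13, 2.13]
contact_force: [1.0, 0.2, -0.7]
finger_gap: 0.0296
```

```bash
python3 - <<'E'
from h import *
plan(.487,-.4115,.06,-1.748)
im=read_camera('side')[:,:,::-1]; crop(im,245,170,100,100,7,'pics/s10.png')
E
```

```text
pos [ 0.488  -0.4104  0.1119] ang -1.746 tilt [ 1.e-04 -1.e-04 -1.e+00] gap 0.0296 F [ 1.   0.2 -0.7] j [-0.9   0.23  0.02  1.36  0.    2.41] t 16.4
yaw tot 0.002 rows 1 each 0.002
shift (after yaw) [0.0008 0.0519 0.0013] n 2 each [0.0004 0.026  0.0006]
```

View pics/s10.png

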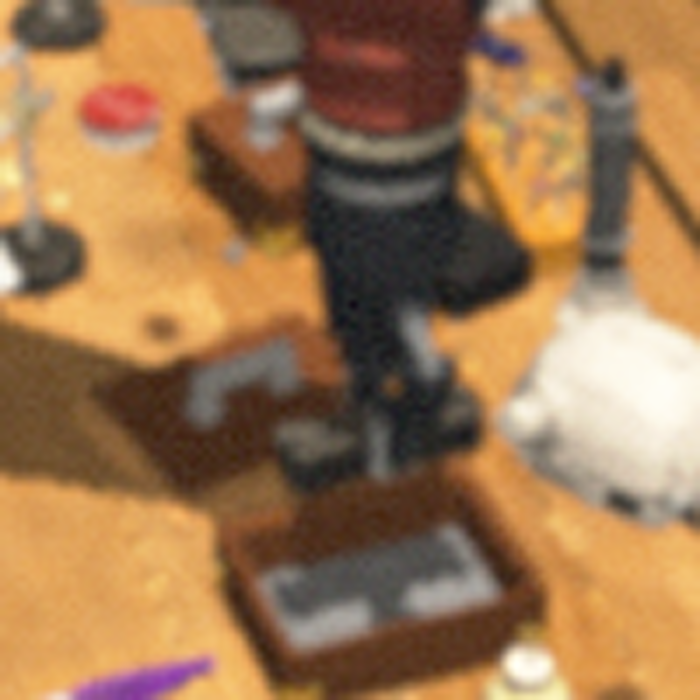

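Request:
send_rows:
  xyz:
    - [0,0.03,0.0006]
    - [0,0.03,0]
    - [0,0.015,0]
    - [0,0.01,0]
    - [0,0.005,0]
    - [0,0.004,0]
    - [0,0,0]
    - [0,0,0]
  yaw: [0,0,0,0,0,0,0,0]
  hand: [255,255,255,255,255,255,255,255]

```text
clock: 17.25
eef_pos: [0.488, -0.4124, 0.018]
orientation: [-0.189, -2.129, 2.131]
contact_force: [0.3, -1.1, -0.8]
finger_gap: 0.0292
```

Request:
send_rows:
  xyz:
    - [0,0.0015,0]
    - [0,0.001,0]
    - [0,0.001,0]
    - [0,0,0]
    - [0,0,0]
  yaw: [0,0,0,0,0]
  hand: [255,255,255,255,255]

```text
clock: 17.75
eef_pos: [0.4876, -0.4119, 0.0136]
orientation: [-0.188, -2.129, 2.129]
contact_force: [0.2, 0.2, 0.2]
finger_gap: 0.0293
```

Request:
send_rows:
  xyz:
    - [0,0.0007,0]
    - [0,0.0007,0]
    - [0,0,0]
    - [0,0,0]
  yaw: [0,0,0,0]
  hand: [255,255,255,255]

```text
clock: 18.15
eef_pos: [0.4877, -0.412, 0.0124]
orientation: [-0.188, -2.129, 2.13]
contact_force: [-0.5, 0.2, 1.3]
finger_gap: 0.0296
```

Request:
send_rows:
  xyz:
    - [0,0.0006,0]
    - [0,0,0]
    - [0,0,0]
  yaw: [0,0,0]
  hand: [255,255,255]

```text
clock: 18.45
eef_pos: [0.4877, -0.412, 0.0124]
orientation: [-0.188, -2.129, 2.13]
contact_force: [-2.7, 2.3, 6.5]
finger_gap: 0.0294
```

Request:
send_rows:
  xyz:
    - [0,0,0]
    - [0,0,0]
    - [0,0,0]
    - [0,0,0]
    - [0,0,0]
  yaw: [0,0,0,0,0]
  hand: [150,135,130,130,130]

```text
clock: 18.95
eef_pos: [0.4876, -0.4119, 0.0115]
orientation: [-0.188, -2.129, 2.129]
contact_force: [-0.0, 0.1, 0.4]
finger_gap: 0.0419
```

Request:
send_rows:
  xyz:
    - [0,-0.005,0]
    - [0,-0.01,0]
    - [0,-0.015,0]
    - [0,-0.03,0]
    - [0,-0.04,0]
    - [0,-0.04,0]
    - [0,-0.04,0]
    - [0,0,0]
  yaw: [0,0,0,0,0,0,0,0]
  hand: [130,130,130,130,130,130,130,130]

```text
clock: 19.75
eef_pos: [0.4895, -0.4143, 0.2004]
orientation: [-0.196, -2.124, 2.142]
contact_force: [0.1, -0.9, 0.2]
finger_gap: 0.0419
```

```bash
python3 - <<'E'
from h import *
plan(.5118,-.2365,.15,-1.557)
im=read_camera('side')[:,:,::-1]; crop(im,245,170,100,100,7,'pics/s11.png')
E
```

```text
pos [ 0.4895 -0.4143  0.2004] ang -1.7469 tilt [ 0.0069 -0.0089 -0.9999] gap 0.0419 F [ 0.1 -0.9  0.2] j [-0.91  0.21  0.16  1.51 -0.    2.41] t 19.75
yaw tot -0.1899 rows 2 each -0.095
shift (after yaw) [-0.0247  0.0504 -0.1774] n 4 each [-0.0062  0.0126 -0.0444]
```

View pics/s11.png

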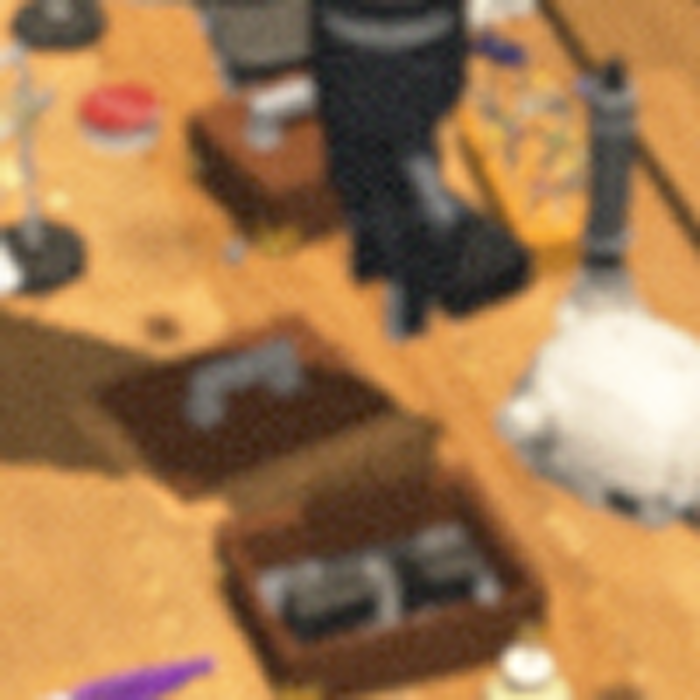

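Request:
send_rows:
  xyz:
    - [0,0,0]
    - [0,0,0]
    - [0,0,0]
  yaw: [-0.095,-0.095,0]
  hand: [60,60,60]

```text
clock: 20.1
eef_pos: [0.4874, -0.4116, 0.1913]
orientation: [-0.017, 2.215, -2.213]
contact_force: [-0.3, -0.2, 0.3]
finger_gap: 0.0649
```

```bash
python3 - <<'E'
from h import *
plan(.5118,-.2365,.11,-1.557)
im=read_camera('top')[:,:,::-1]; crop(im,260,170,110,85,7,'pics/t12.png')
E
```

```text
pos [ 0.4874 -0.4116  0.1913] ang -1.5556 tilt [-5.e-04  5.e-04 -1.e+00] gap 0.0649 F [-0.3 -0.2  0.3] j [-0.91  0.22  0.15  1.5  -0.    2.22] t 20.1
yaw tot 0.0014 rows 1 each 0.0014
shift (after yaw) [-0.0268  0.0813 -0.1748] n 4 each [-0.0067  0.0203 -0.0437]
```

Request:
send_rows:
  xyz:
    - [-0.0067,0,-0.0437]
    - [-0.0067,0,-0.0437]
    - [-0.0067,0,-0.0437]
    - [-0.0067,0,-0.0437]
    - [0,0.041,0]
    - [0,0.04,0]
    - [0,0,0]
    - [0,0,0]
  yaw: [0.001,0,0,0,0,0,0,0]
  hand: [60,60,60,60,60,60,60,60]

```text
clock: 20.95
eef_pos: [0.5117, -0.2366, 0.111]
orientation: [-0.013, 2.217, -2.216]
contact_force: [0.3, 0.3, 1.4]
finger_gap: 0.0657
```

```bash
python3 - <<'E'
from h import *
plan(.5119,-.2366,.022,-1.557)
im=read_camera('side')[:,:,::-1]; crop(im,220,150,100,100,7,'pics/s13.png')
im=read_camera('top')[:,:,::-1]; crop(im,260,170,110,85,7,'pics/t13.png')
E
```

```text
pos [ 0.5117 -0.2366  0.111 ] ang -1.5597 tilt [-1.e-03  8.e-04 -1.e+00] gap 0.0657 F [0.3 0.3 1.4] j [-0.66  0.01 -0.22  1.34 -0.    2.47] t 20.95
yaw tot -0.0027 rows 1 each -0.0027
shift (after yaw) [-0.0002  0.089   0.    ] n 2 each [-0.0001  0.0445  0.    ]
```

View pics/s13.png

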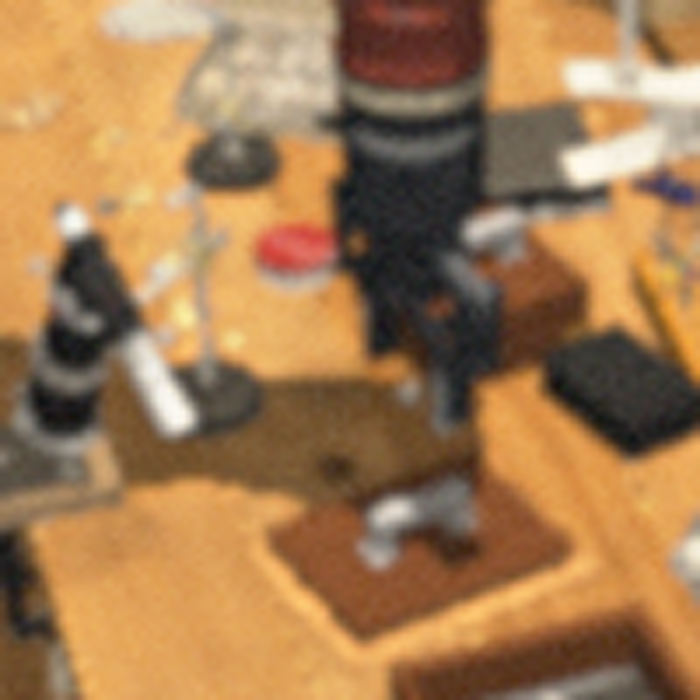

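View pics/t13.png

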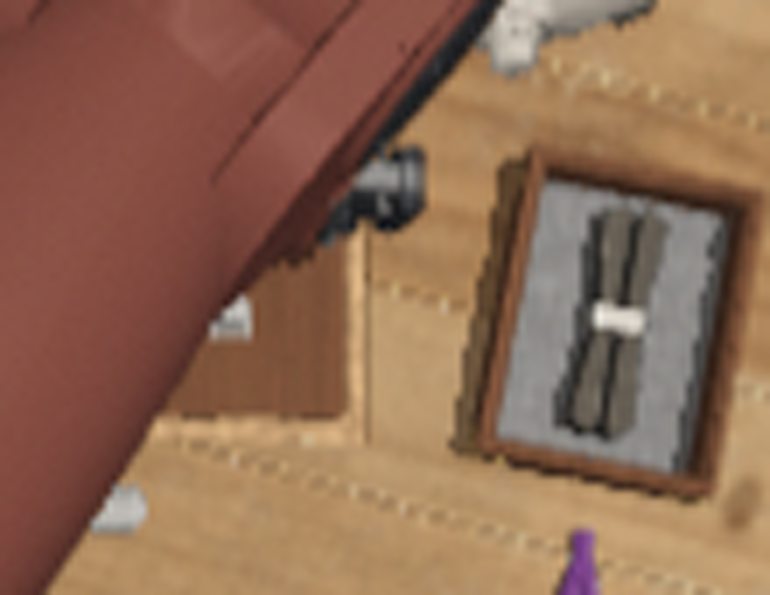

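Clamp lies flat and centred in the case (615,320 in the crop). Now down onto the lid handle.

Request:
send_rows:
  xyz:
    - [0,0.035,0]
    - [0,0.03,0]
    - [0,0.015,0]
    - [0,0.009,0]
    - [0,0,0]
    - [0,0,0]
  yaw: [-0.002,0,0,0,0,0]
  hand: [60,60,60,60,60,60]

```text
clock: 21.65
eef_pos: [0.513, -0.2375, 0.0232]
orientation: [-0.014, 2.212, -2.215]
contact_force: [0.9, 0.5, 0.2]
finger_gap: 0.0653
```

Request:
send_rows:
  xyz:
    - [0,0,0]
    - [0,0,0]
    - [0,0,0]
    - [0,0,0]
    - [0,0,0]
    - [0,0,0]
    - [0,0,0]
  yaw: [0,0,0,0,0,0,0]
  hand: [110,160,255,255,255,255,255]

```text
clock: 22.35
eef_pos: [0.5125, -0.237, 0.0222]
orientation: [-0.016, 2.213, -2.214]
contact_force: [-1.0, 0.8, 5.2]
finger_gap: 0.0105
```

Request:
send_rows:
  xyz:
    - [0,-0.005,0]
    - [0,-0.015,0]
    - [0,-0.025,0]
    - [0,-0.03,0]
    - [0,-0.02,0]
    - [0,-0.005,0]
    - [0,0,0]
    - [0,0,0]
  yaw: [0,0,0,0,0,0,0,0]
  hand: [255,255,255,255,255,255,255,255]

```text
clock: 23.15
eef_pos: [0.5116, -0.2364, 0.1204]
orientation: [-0.018, 2.216, -2.214]
contact_force: [-0.3, -0.5, -1.7]
finger_gap: 0.0112
```

```bash
python3 - <<'E'
from h import *
plan(.487,-.4115,.122,-1.748)
im=read_camera('side')[:,:,::-1]; crop(im,220,150,100,100,7,'pics/s14.png')
E
```

```text
pos [ 0.5116 -0.2364  0.1204] ang -1.5561 tilt [-1.3e-03  9.0e-04 -1.0e+00] gap 0.0112 F [-0.3 -0.5 -1.7] j [-0.66  0.   -0.21  1.36 -0.    2.46] t 23.15
yaw tot 0.1919 rows 2 each 0.096
shift (after yaw) [-0.0066 -0.0016  0.1767] n 4 each [-0.0017 -0.0004  0.0442]
```

View pics/s14.png

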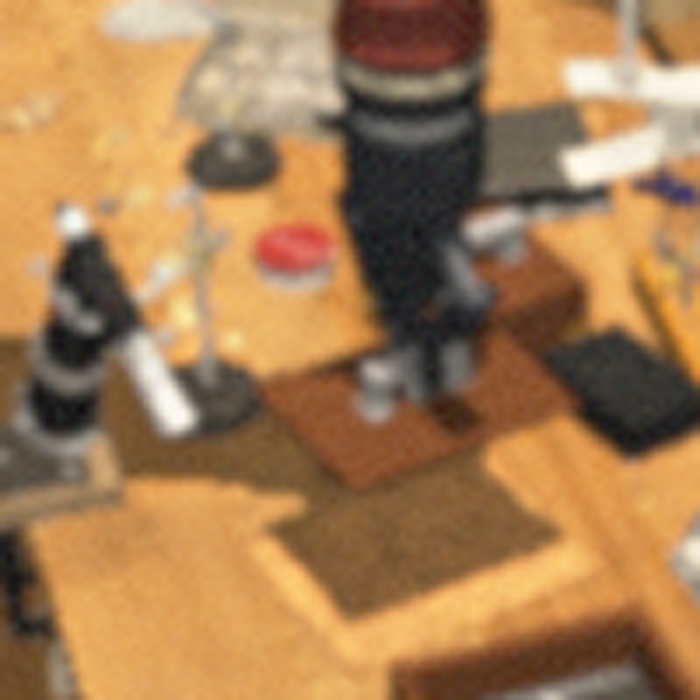

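Request:
send_rows:
  xyz:
    - [0,0,0]
    - [0,0,0]
    - [-0.0013,0,0.0353]
    - [-0.0013,0,0.0353]
    - [-0.0013,0,0.0353]
    - [-0.0013,0,0.0353]
    - [-0.0013,0,0.0353]
    - [0,0.03,0]
    - [0,0.01,0]
    - [0,0,0]
    - [0,0,0]
  yaw: [0.096,0.096,0,0,0,0,0,0,0,0,0]
  hand: [255,255,255,255,255,255,255,255,255,255,255]

```text
clock: 24.3
eef_pos: [0.4875, -0.4107, 0.0815]
orientation: [-0.187, -2.13, 2.128]
contact_force: [-0.6, -0.6, -2.3]
finger_gap: 0.0108
```

```bash
python3 - <<'E'
from h import *
plan(.487,-.4115,.054,-1.748)
im=read_camera('side')[:,:,::-1]; crop(im,250,185,90,90,8,'pics/s15.png')
plan(.487,-.4115,.054,-1.748)
E
```

```text
pos [ 0.4875 -0.4107  0.0815] ang -1.7471 tilt [-7.e-04  9.e-04 -1.e+00] gap 0.0108 F [-0.6 -0.6 -2.3] j [-0.9   0.24 -0.02  1.31  0.    2.41] t 24.3
yaw tot 0.0009 rows 1 each 0.0009
shift (after yaw) [0.0003 0.0275 0.0009] n 1 each [0.0003 0.0275 0.0009]
pos [ 0.4879 -0.4112  0.0825] ang -1.747 tilt [ 4.e-04 -5.e-04 -1.e+00] gap 0.0106 F [ 1.  -0.1 -1. ] j [-0.9   0.24 -0.02  1.31  0.    2.41] t 24.35
yaw tot 0.001 rows 1 each 0.001
shift (after yaw) [0.0008 0.0285 0.0005] n 1 each [0.0008 0.0285 0.0005]
```

View pics/s15.png

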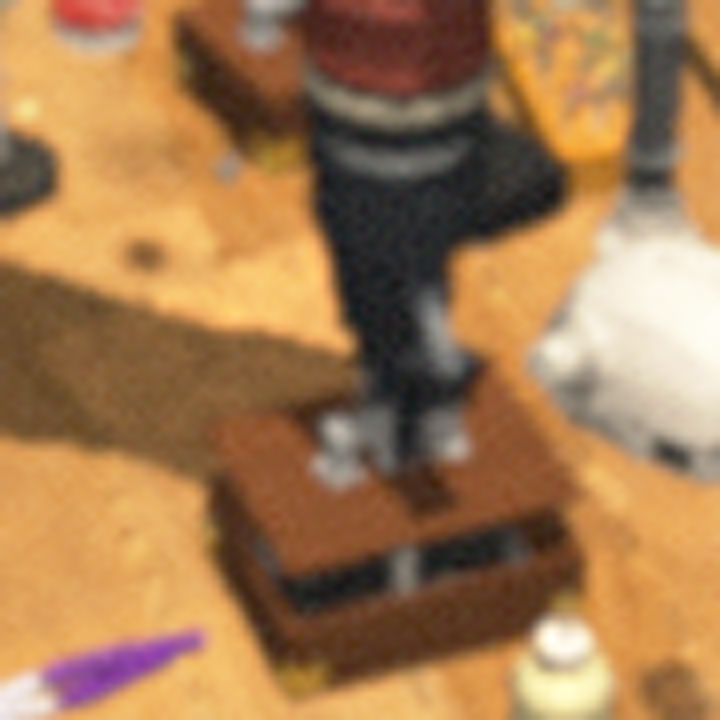

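Lid aligned over the case (plate corner to corner with the rim below). Lowering gently.

Request:
send_rows:
  xyz:
    - [0.0003,0.01,0.0006]
    - [0,0.006,0]
    - [0,0.004,0]
    - [0,0.003,0]
    - [0,0.002,0]
    - [0,0.001,0]
    - [0,0,0]
    - [0,0,0]
  yaw: [0.001,0,0,0,0,0,0,0]
  hand: [255,255,255,255,255,255,255,255]

```text
clock: 25.15
eef_pos: [0.4871, -0.4123, 0.0558]
orientation: [-0.19, -2.128, 2.129]
contact_force: [0.2, 0.0, -2.5]
finger_gap: 0.0108
```

Request:
send_rows:
  xyz:
    - [0,0.0008,0]
    - [0,0.0007,0]
    - [0,0,0]
    - [0,0,0]
  yaw: [0,0,0,0]
  hand: [255,255,255,255]

```text
clock: 25.55
eef_pos: [0.4871, -0.4123, 0.0543]
orientation: [-0.19, -2.128, 2.129]
contact_force: [-0.0, 0.2, -1.1]
finger_gap: 0.0109
```

Request:
send_rows:
  xyz:
    - [0,0.0006,0]
    - [0,0,0]
    - [0,0,0]
  yaw: [0,0,0]
  hand: [255,255,255]

```text
clock: 25.85
eef_pos: [0.4871, -0.4123, 0.0542]
orientation: [-0.19, -2.128, 2.129]
contact_force: [-2.9, 1.9, 5.2]
finger_gap: 0.011
```

Request:
send_rows:
  xyz:
    - [0,0,0]
    - [0,0,0]
    - [0,0,0]
    - [0,0,0]
    - [0,0,0]
    - [0,0,0]
  yaw: [0,0,0,0,0,0]
  hand: [160,100,60,60,60,60]

```text
clock: 26.45
eef_pos: [0.4871, -0.4122, 0.0535]
orientation: [-0.19, -2.128, 2.128]
contact_force: [-0.3, -0.3, 0.9]
finger_gap: 0.0656
```

Request:
send_rows:
  xyz:
    - [0,-0.015,0]
    - [0,-0.03,0]
    - [0,-0.04,0]
    - [0,-0.045,0]
    - [0,-0.045,0]
    - [0.035,0,0.028]
    - [0.035,0,0.028]
    - [0.035,0,0.028]
    - [0.035,0,0.028]
    - [0.035,0,0.028]
    - [0.035,0,0.028]
    - [0.035,0,0.028]
    - [0,0,0]
    - [0,0,0]
  yaw: [0,0,0,0,0,0,0,0,0,0,0,0,0,0]
  hand: [60,60,60,60,60,60,60,60,60,60,60,60,60,60]

```text
clock: 27.85
eef_pos: [0.2102, -0.5621, 0.2296]
orientation: [-0.193, -2.126, 2.128]
contact_force: [-0.4, -0.1, -0.9]
finger_gap: 0.0656
```

```bash
python3 - <<'E'
from h import *
s=sense();print(s['eef_pos'],s['contact_force'])
im=read_camera('side')[:,:,::-1]; crop(im,225,150,130,130,5,'pics/s16.png')
a=cv2.imread('pics/side0.png')
crop(np.hstack([a[225:275,265:335],im[225:275,265:335]]),0,0,140,50,5,'pics/s16c.png')
im=read_camera('top')[:,:,::-1]; cv2.imwrite('pics/t16f.png',im);crop(im,255,175,130,90,6,'pics/t16.png')
E
```

```text
[ 0.21023962 -0.56211     0.22957754] [-0.41421494 -0.1264695  -0.88981381]
```

View pics/s16.png

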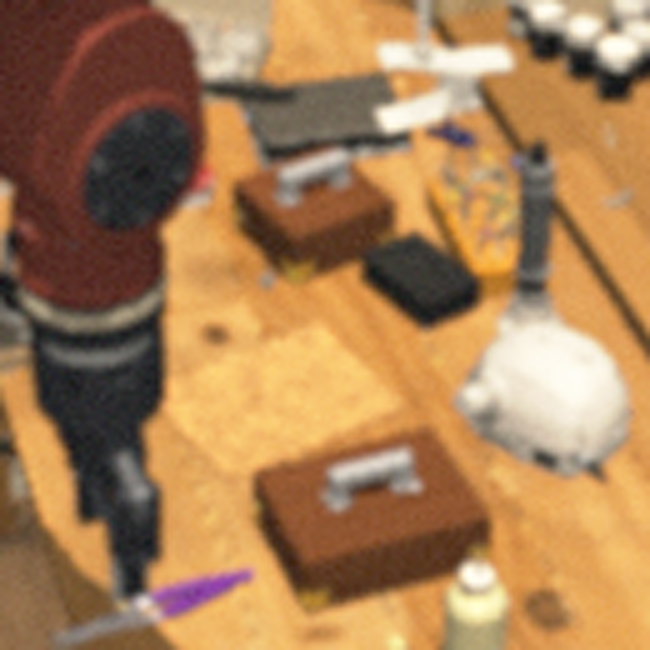

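View pics/s16c.png

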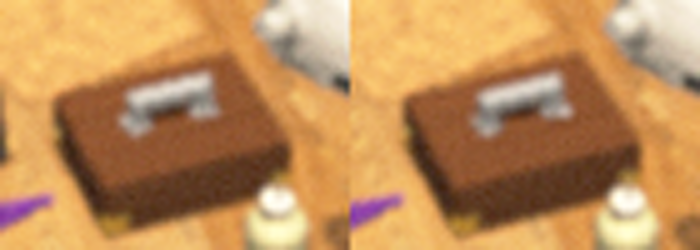

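View pics/t16.png

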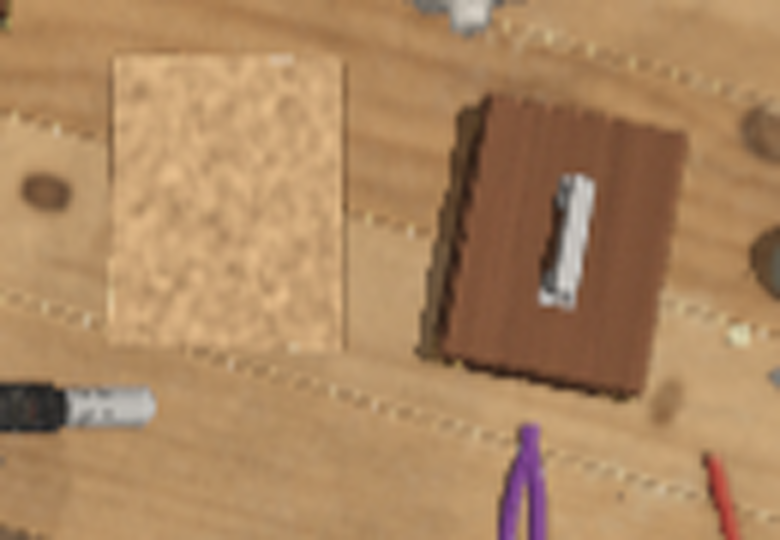

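View pics/t16f.png

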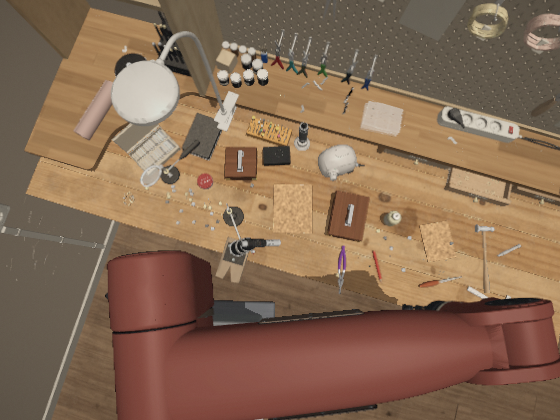

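The side and top views both show the lid at its starting position and height. The rest of the scene is unchanged and the arm is clear.

```bash
python3 -c "
from bench import *
print(sign_off())"
```

```text
the job is handed in; nothing more can be done
None
```

The ring clamp is in the long case with the lid back on, and the job was handed in at about 28 s, against the 72 s limit.

I lifted the lid and set it on the larger cork mat with its handle up. I then set the clamp flat along the case's long side, same side up as it lay, and put the lid back. Each object was lowered until the wrist registered contact before I released it. The highest force I read at the end of a move was about 7 N.

**Last checks:**
- **Lid:** it touched down at a TCP height of 54 mm, the same as when I first gripped it. The before and after side and top views show it in the same place and level, so it looks fully home.
- **Clamp:** before closing, the pictures showed it flat and roughly centred inside the case.
- **Everything else:** the square case is still shut, the other things looked unmoved in the final pictures, and the arm was clear of everything.

No check failed. The one disagreement was the clamp's size: from above it looked about 25 mm wide and 103 mm long, against 31 and 107 mm given. The gripper measured it at about 29.5 mm wide.

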